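# Dock the matching sample cassettes and close the cover

### The job

Slide each sample cassette along the bench, never lifting or tipping it, fully home against the back stop of the bay whose tag has its colour; nothing goes in the red one. When both are in, swing the station's clear cover (it has a red handle bar) over from where it leans back and lower it gently, without letting it drop, until it lies fully shut, then let go. Leave the other things on the bench where they are.

Things in the scene. Friction and masses are not known exactly. Their poses are not given: they have to be found in the camera images.
- station: White docking station fixed on the bench; place and yaw vary. Origin on the bench in the middle bay; x points into the bays, away from the robot, y left. Three bays with centre lines at y = -84, 0, +84 mm, each 72 mm wide inside, open towards -x, the bench is their floor. Three colour tags on the rear ledge (x 48 to 103 mm, 30 high) name the bays; which is which varies.
- bay_mouth (a point): Middle bay's mouth, on the bench at station x = -40 mm: here the side walls (44 mm high, 8 to 12 thick) begin; their pointed noses stand 4 to 6 mm farther out and guide a cassette in.
- back_stop (a point): Foot of the middle bay's back stop, at station x = +45 mm (the same for all bays). A cassette fully home touches it: its centre is at station x = -10 mm and its near end still stands out of the bay, to x = -65 mm.
- tag_blue: Blue disc fixed on the station's rear ledge, right behind the bay it names (same station y): 38 mm across, 6 thick; origin at the centre of its underside, 30 mm up; axes parallel to the station's. A cassette fully home in its bay has its centre at tag x = -88.5 mm, y = 0.
- tag_yellow: Yellow disc fixed on the station's rear ledge, right behind the bay it names (same station y): 38 mm across, 6 thick; origin at the centre of its underside, 30 mm up; axes parallel to the station's. A cassette fully home in its bay has its centre at tag x = -88.5 mm, y = 0.
- tag_red: Red disc fixed on the station's rear ledge, right behind the bay it names (same station y): 38 mm across, 6 thick; origin at the centre of its underside, 30 mm up; axes parallel to the station's. A cassette fully home in its bay has its centre at tag x = -88.5 mm, y = 0. No red cassette is here: this bay is not used.
- cassette_blue: Loose white block with a blue top panel and blue stripe round its sides: 110 mm long (x), 66 wide (y), 36 high, 0.25 to 0.5 kg, plain sides, no handle. Origin: centre of its underside, z = 0 on the bench. At the start its x axis points away from the robot, within 25 degrees; one cassette lies left of the station's middle, one right. Either end may enter the bay.
- cassette_yellow: Loose white block with a yellow top panel and yellow stripe round its sides: 110 mm long (x), 66 wide (y), 36 high, 0.25 to 0.5 kg, plain sides, no handle. Origin: centre of its underside, z = 0 on the bench. At the start its x axis points away from the robot, within 25 degrees; one cassette lies left of the station's middle, one right. Either end may enter the bay.
- cover (a joint): Hinge angle of the clear cover, rad: 0 = shut, level on the walls (its stop); pi/2 upright; starts leaning back to the left at 1.75 to 2.05; limit 2.1. Friction keeps it where it leans; unheld below about 1 rad it falls shut. 0.25 kg. Plate 5 mm thick, 256 mm from hinge to edge, 90 wide (station x -40 to +50 mm).
- cover_hinge (a point): Point on the cover's hinge axis, left of the bays at station x 0, y 128, z 47 mm. The axis is parallel to station x; when shut the cover lies from it towards station -y.
- cover_bar (a point): Middle of the red round handle bar on the cover's free edge: 14 mm diameter, 82 mm free between its two end arms, parallel to station x, at station x = +5 mm, 296 mm from the hinge axis in the plate's plane, 33 mm open gap between bar and plate. Moves with the cover; shut, it is 47 mm above the bench on the right of the station.
- jar: Amber jar with a black lid, 48 mm across, 66 mm high, standing just left of the station. Bystander. Origin: centre of underside.
- bottle: White plastic bottle with a blue cap, 64 mm across, 160 mm high, standing to the right of the station. Bystander. Origin: centre of underside.
- mouse: Computer mouse, grey and black, 62 by 105 mm, 33 mm high, to the left of the station. Bystander. Origin: centre of underside.
- fitting: Brass pipe fitting, 40 mm across, 50 mm high, standing just right of the station. Bystander. Origin: centre of underside.
- wrench: Steel wrench, 180 mm, lying on the right. Bystander.
- screwdriver: Screwdriver, 190 mm, lying on the left. Bystander.
There are look-alikes about, which are no part of the job. Of the things shaped like the cassette_yellow, the white one is meant.

How it is judged:
On the way, in this order (a step that is already met when the one before it is completed fails the run):
1. both cassettes are fully home in the bays of their colour while the cover is still open (x of cassette_blue in the frame of tag_blue above -0.0945 m and y of cassette_blue in the frame of tag_blue between -0.012 and 0.012 m and height (world z) of each of cassette_blue, cassette_yellow below 0.006 m and angle between the x axis of each of cassette_blue, cassette_yellow and the x axis of station, either way round below 0.1 rad and x of cassette_yellow in the frame of tag_yellow above -0.0945 m and y of cassette_yellow in the frame of tag_yellow between -0.012 and 0.012 m and value of joint cover above 1.4 rad), for 0.2 s.
2. the cover has been brought over past upright and lies shut (value of joint cover below 0.03 rad), for 0.2 s.
At the end, for the whole second after the job is handed in: Both cassettes rest flat on the bench in the bay with the tag of their colour, square to it (within 0.1 rad) and within 6 mm of the back stop; the cover lies shut (within 0.03 rad), and everything is released and at rest (x of cassette_blue in the frame of tag_blue above -0.0945 m and y of cassette_blue in the frame of tag_blue between -0.012 and 0.012 m and height (world z) of each of cassette_blue, cassette_yellow below 0.006 m and angle between the x axis of each of cassette_blue, cassette_yellow and the x axis of station, either way round below 0.1 rad and x of cassette_yellow in the frame of tag_yellow above -0.0945 m and y of cassette_yellow in the frame of tag_yellow between -0.012 and 0.012 m and value of joint cover below 0.03 rad and linear speed of each of cassette_blue, cassette_yellow below 0.02 m/s); the robot touches nothing.
It fails at once if the blue cassette is lifted (more than 15 mm) or tipped (more than 0.2 rad) (height (world z) of cassette_blue above 0.015 m or angle between cassette_blue's own z axis and vertical above 0.2 rad).
It fails at once if the yellow cassette is lifted (more than 15 mm) or tipped (more than 0.2 rad) (height (world z) of cassette_yellow above 0.015 m or angle between cassette_yellow's own z axis and vertical above 0.2 rad).
It fails at once if the cover drops instead of being lowered gently (closing faster than 1.5 rad/s in the last 0.6 rad) (value of joint cover below 0.6 rad and velocity of joint cover below -1.5 rad/s).
It fails at once if the jar, fitting, bottle, mouse, wrench or screwdriver is moved by more than 30 mm (distance of any of jar, fitting, bottle, mouse, wrench, screwdriver from where it was at the start of the episode above 0.03 m).
It also fails if it takes over 72 s, if anything falls off the work surface, if the arm or the gripper's body presses on something with over 40 N, if the wrist force passes 120 N, or if a joint passes its speed limit or range.

### The arm

A 6-joint arm with a two-finger parallel gripper is mounted at the origin on the work surface. World frame = base frame: x ahead of the robot, y to its left, z up, the work surface at z = 0. Lengths are in m, angles in rad, forces in N, time in s.
With the tool pointing down it reaches from about 0.25 to 0.725 m from the base axis. Payload 4 kg.
Tool frame: the origin (TCP) lies between the finger pads; the fingertips stand 11 mm ahead of it and the grasp point (between the pads) lies 8 mm behind it (bot.tip_extent is the distance from the TCP to the fingertips, in m); z points along the fingers, y is the line along which they close (so a half turn about z gives the same grasp; the last joint's range is limited). The gripper opens to 85 mm and grips with 20 to 120 N. Pads are 22 mm wide; open, the fingers measure 114 mm over their backs; the gripper's body (76 mm by 85 mm) begins 54 mm behind the grasp point. The pads swing forward as they close: fully open they stand 13 mm farther back than shut.
Start: joints at [-1.158, 0.241, 0.005, 1.335, 0, 1.571], TCP at [0.201, -0.458, 0.242] pointing down, gripper open.
Joint ranges: [-2.72, 2.72], [-1.05, 1.87], [-1.09, 1.28], [-1.99, 2.15], [-1.42, 1.44], [-3.14, 3.14]. Speed limits (rad/s): [2.79, 2.79, 3.14, 3.14, 3.14, 3.14].

### API

Orientations are given as a unit quaternion [x, y, z, w].
In Python, from workcell import bot gives the robot as it stands. The module is installed in compiled form; this text tells all that it offers.
- The arm moves only by the tool drive_tool, never from a script. Its argument "rows" is a list of rows, each an object of numbers: "dx", "dy", "dz": the shift along the tool's x, y, z in units of 50 mm (1.0 is 50 mm); "wx", "wy", "wz": the turn, a rotation vector about the tool's x, y, z in units of 5 degrees (1.0 is 5 degrees); "hand": the finger opening in mm, from 0 to 85.4. A call has 1 to 20 rows; each row is the pose to reach, as a shift and turn from the pose commanded when the call began, along the tool's axes at that moment; what a row does not reach only later rows make up. A row lasts 1/10 s, in which the tool goes at most 50 mm and 8.59 degrees, less where a joint would pass 70% of its speed; a pose out of reach is approached as far as the arm can. A call with a gripper value outside its range is refused whole. The fingers move at their own pace and stop on an object; the grip force is fixed at half the most. Time passes only in rows, so rows that repeat a pose let the fingers close. It gives the time, the measured TCP pose, the force, the opening and the grip force at its end, in the units of the state.
- bot.get_obs(): the state, without advancing time (a new reading comes with each control period).
- bot.camera(name): name is "scene" or "top" or "wrist"; returns the picture (420x560x3 uint8, red, green, blue); there is no depth.
- bot.get_calibration(name): a dict with "vfov" (degrees; the focal length in pixels is half the picture's height over the tangent of half this angle, whatever the lens; pixels are square), "cx", "cy" (the principal point, pixels), "origin" and "rotation" of the camera in the world; the wrist camera has in their place "mount" (4x4, takes a point from camera to tool coordinates, whose origin is the TCP and whose axes are the flange's). Camera axes: x right, y up, looking along -z (the intrinsics and any distortion apply to the point x, -y, -z); pixel columns grow to the right and rows downward; lengths in m; the calibration is good to about 2 mm. A picture is of the moment at which its call begins: read the wrist's pose just before it. get_calibration takes no time and is no camera call.
- bot.job_done(): hands the job in; it is judged then, once.
Trained networks look in the newest picture that a camera, given by its name, has taken for a name from the list of things; names that differ only in an ending like _2 or _b are one class to them, and where a whole thing is asked for, a point or a joint stands for the part that bears it (a point fixed in the world has none). Each returns a list of dicts, best first, with "score" (0 to 1); they miss things now and then, are a little off and sometimes report something else, mostly with a low value. They report only what shows in the picture. A call takes as long as a camera call. They do not tell look-alikes from the thing itself.
- bot.look_for(camera, thing): "extent" ([centre column, centre row, width, height] in pixels, round what is visible of it).
- bot.outline_of(camera, thing): "region" (420x560 bool, what is visible of it) and "extent" ([centre column, centre row, width, height] in pixels, round what is visible of it).
The state is a dict: "clock": time; "joint_pos": joint angles; "joint_vel": joint speeds; "tau": joint torques, N m; "eef_pos": TCP position; "tool_rot": TCP orientation; "ft_force": force on the tool from outside, world axes, zero at the start; "ft_torque": the same for the moment, N m; "grip_width": finger opening in m; "grasp_force": force on a finger pad.
Only numpy, scipy, OpenCV 4.12 (cv2) and the standard library are available. Lean on these libraries where they do the work, as an engineer would, in place of code of your own. Each camera call takes 0.05 s, during which the arm holds its last target. There are 200 camera calls.

## Working session

There is one attempt and no reset: what is moved stays moved. The work goes in short steps, Python scripts to look and compute and a tool call to move; the robot and the scene stay as the last step left them, time stands still between calls to the robot, and variables do not carry over. Pictures are saved under pics/ and viewed, at most 10 in all, crops included, and the job is handed in when it is done.

Besides the shell and the picture viewer there is one more tool, called after "Call:" by a JSON object that holds its "api" and its "payload", one argument or row to a line. drive_tool: Moves the arm, as the interface text tells. Its arguments: {"type":"object","properties":{"rows":{"type":"array","items":{"type":"object","properties":{"dx":{"type":"number"},"dy":{"type":"number"},"dz":{"type":"number"},"wx":{"type":"number"},"wy":{"type":"number"},"wz":{"type":"number"},"hand":{"type":"number"}}}}},"required":["rows"]}

```bash
mkdir -p pics
python3 - <<'E'
from workcell import bot
import cv2,numpy as np
o=bot.get_obs();print(o['clock'],o['eef_pos'],o['tool_rot'],o['grip_width'])
a=bot.camera("scene");b=bot.camera("top")
cv2.imwrite("pics/s.png",a[:,:,::-1]);cv2.imwrite("pics/t.png",b[:,:,::-1])
for n in("scene","top","wrist"):print(n,bot.get_calibration(n))
for t in["station","tag_blue","tag_yellow","tag_red","cassette_blue","cassette_yellow","cover_bar","jar","bottle","mouse","fitting","wrench","screwdriver"]:
  print(t,[(np.round(d['extent']),round(d['score'],2)) for d in bot.look_for("top",t)][:3])
E
```

```text
0.0 [ 0.20033588 -0.4574441   0.24141366] [ 9.78773633e-01  2.04941649e-01 -2.24985542e-04 -1.02259538e-03] 0.08515706654043391
scene {'vfov': 51.542352430082204, 'cx': 284.6377183050011, 'cy': 208.59427627503607, 'origin': array([1.27069426, 0.48912156, 0.88405862]), 'rotation': array([0.20267473, 0.36098503, 0.78631422, 0.45860955])}
top {'vfov': 47.671726706840396, 'cx': 282.8825772707704, 'cy': 212.54453063848862, 'origin': array([0.32623916, 0.00590736, 1.54609186]), 'rotation': array([-0.02851833,  0.03141075,  0.70785247, -0.70508506])}
wrist {'vfov': 63.03693305528394, 'cx': 277.44308665217403, 'cy': 210.16099790714614, 'mount': array([[ 5.83432441e-04,  9.47729016e-01,  3.19075809e-01,
         8.12016485e-02],
       [ 9.99999821e-01, -5.09583324e-04, -3.14926518e-04,
         3.98352540e-04],
       [-1.35869288e-04,  3.19075936e-01, -9.47729143e-01,
        -1.31800834e-01],
       [ 0.00000000e+00,  0.00000000e+00,  0.00000000e+00,
         1.00000000e+00]])}
station [(array([256., 140., 116.,  61.]), 0.6)]
tag_blue []
tag_yellow [(array([270., 132.,  12.,  13.]), 0.4)]
tag_red [(array([246., 132.,  12.,  12.]), 0.57)]
cassette_blue [(array([384., 199.,  35.,  39.]), 0.75)]
cassette_yellow [(array([341., 264.,  32.,  35.]), 0.9), (array([189., 307.,  29.,  45.]), 0.69), (array([206., 203.,  25.,  33.]), 0.67)]
cover_bar [(array([213., 140.,  36.,  54.]), 0.83)]
jar [(array([212., 158.,  14.,  10.]), 0.5)]
bottle [(array([413., 152.,  29.,  30.]), 0.74)]
mouse [(array([155., 168.,  36.,  24.]), 0.81)]
fitting [(array([353., 152.,   8.,  10.]), 0.66)]
wrench [(array([452., 214.,  14.,  51.]), 0.92)]
screwdriver [(array([354., 151.,  12.,   9.]), 0.57), (array([126., 225.,  16.,  55.]), 0.52)]
```

Run:
```python
import cv2
b=cv2.imread("pics/t.png")
cv2.imwrite("pics/t2.png",cv2.resize(b[90:340,110:470],(800,555),interpolation=cv2.INTER_CUBIC))
```

```text
(no output)
```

View pics/t2.png

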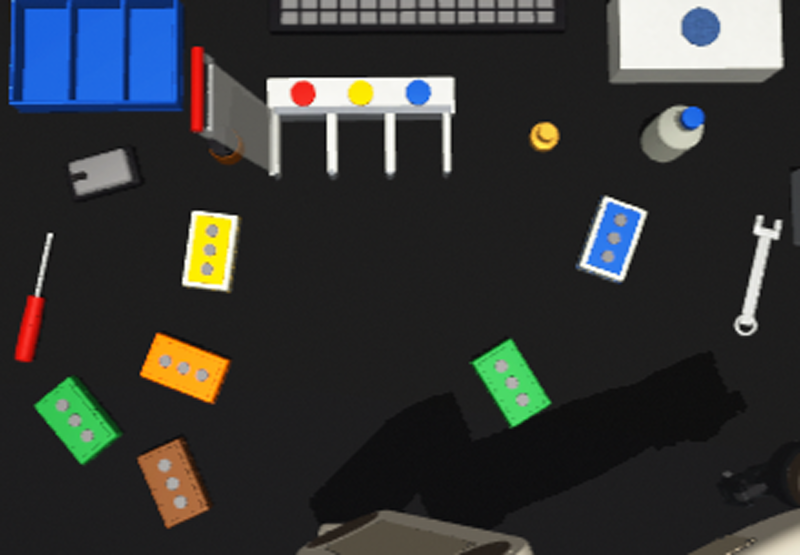

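View pics/s.png

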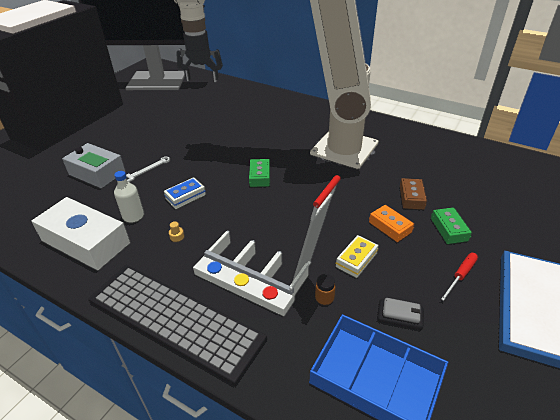

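The top view shows the tags as red (left), yellow (middle) and blue (right). The white-bodied yellow cassette is at about full-frame pixel (205,202), the blue one at about (386,198), and the cover bar leans left at about (199,130). The scene view agrees. Next I turn these into positions.

```bash
cat > h.py <<'E'
from workcell import bot
import cv2,numpy as np
from scipy.spatial.transform import Rotation as R
def cam(n,obs=None):
    c=bot.get_calibration(n); f=210/np.tan(np.radians(c['vfov']/2))
    if n=="wrist":
        Rt=R.from_quat(obs['tool_rot']).as_matrix(); M=c['mount']
        return f,c['cx'],c['cy'],Rt@M[:3,3]+obs['eef_pos'],Rt@M[:3,:3]
    return f,c['cx'],c['cy'],np.array(c['origin']),R.from_quat(c['rotation']).as_matrix()
def plane(C,px,z):
    f,cx,cy,o,Rm=C; px=np.atleast_2d(px).astype(float)
    d=np.c_[(px[:,0]-cx)/f,-(px[:,1]-cy)/f,-np.ones(len(px))]@Rm.T
    return (o+d*((z-o[2])/d[:,2])[:,None])[:,:2]
def mask(img,col):
    h,s,v=cv2.split(cv2.cvtColor(img,cv2.COLOR_RGB2HSV))
    lo,hi={'blue':(100,125),'yellow':(24,33),'red':(0,6)}[col]
    return ((h>=lo)&(h<=hi)&(s>140)&(v>80)).astype(np.uint8)
def blobs(m,mn=40):
    n,l,st,c=cv2.connectedComponentsWithStats(m)
    return [(c[i],st[i,4],l==i) for i in range(1,n) if st[i,4]>=mn]
def axis(C,region,z):
    ys,xs=np.nonzero(region); p=plane(C,np.c_[xs,ys],z)
    (c,s,a)=cv2.minAreaRect((p*1000).astype(np.float32))
    q=p-p.mean(0); w,v=np.linalg.eigh(q.T@q); u=v[:,1]; u=u*np.sign(u[0])
    return p.mean(0),np.array(c)/1000,s,np.degrees(np.arctan2(u[1],u[0]))
E
python3 - <<'E'
from h import *
b=cv2.imread("pics/t.png")[:,:,::-1].copy(); C=cam("top")
for col in('red','yellow','blue'):
  for c,a,m in blobs(mask(b,col),60): print(col,c.round(1),a,[np.round(x,4) for x in axis(C,m,.036)])
for nm,px in dict(jar=(212,158),bottle=(413,155),fitting=(355,152),mouse=(156,168)).items(): print(nm,plane(C,px,.03))
E
```

```text
red [198.5 129.8] 231 [array([0.7244, 0.2713]), array([0.7237, 0.2713]), array([125.3671,  16.2125]), np.float64(0.5538)]
red [245.9 131.7] 95 [array([0.7173, 0.1179]), array([0.7164, 0.1177]), array([32.3878, 32.9313]), np.float64(21.5098)]
red [122.9 237.8] 254 [array([0.3762, 0.507 ]), array([0.3764, 0.5071]), array([27.4677, 93.837 ]), np.float64(-10.2451)]
yellow [272.  131.3] 97 [array([0.7186, 0.0335]), array([0.7195, 0.0336]), array([32.3563, 32.9507]), np.float64(-36.1786)]
yellow [204.  202.2] 386 [array([0.4887, 0.2511]), array([0.4888, 0.2511]), array([49.5353, 96.5905]), np.float64(-7.3584)]
blue [152.7 113.6] 4027 [array([0.7781, 0.4204]), array([0.7786, 0.4209]), array([173.0282, 249.3827]), np.float64(89.2774)]
blue [425.1 101.8] 197 [array([ 0.8147, -0.4652]), array([ 0.8156, -0.4665]), array([48.9022, 50.2051]), np.float64(12.0192)]
blue [297.8 131.1] 94 [array([ 0.7189, -0.0498]), array([ 0.7192, -0.0505]), array([32.3828, 32.9577]), np.float64(-1.3233)]
blue [421.2 142.6] 87 [array([ 0.6799, -0.4486]), array([ 0.6801, -0.448 ]), array([32.7022, 29.5692]), np.float64(-59.8899)]
blue [ 60.5 225.9] 1088 [array([0.4152, 0.7057]), array([0.4188, 0.7152]), array([297.9746, 220.9059]), np.float64(6.1645)]
blue [385.8 197. ] 380 [array([ 0.5033, -0.3302]), array([ 0.5038, -0.3304]), array([49.411 , 95.2267]), np.float64(-20.4813)]
jar [[0.63277754 0.22771549]]
bottle [[ 0.64048092 -0.42263425]]
fitting [[ 0.65094501 -0.23488916]]
mouse [[0.60070183 0.40783957]]
```

```bash
cat >> h.py <<'E'
def go(pos,phi=None,obs=None):
    "tool-down target: world pos, tool-x heading phi deg -> units"
    o=obs or bot.get_obs(); Rt=R.from_quat(o['tool_rot'])
    d=Rt.inv().apply(np.array(pos)-o['eef_pos'])/.05
    out=d
    if phi is not None:
        p=np.radians(phi); Rg=np.array([[np.cos(p),np.sin(p),0],[np.sin(p),-np.cos(p),0],[0,0,-1]])
        out=np.r_[d,np.degrees((Rt.inv()*R.from_matrix(Rg)).as_rotvec())/5]
    return np.round(out,3)
E
python3 -c "
from h import *
print(go([.4614,-.3145,.16],-20.5))"
```

```text
[ 5.929e+00 -5.370e-01  1.647e+00  1.000e-03 -0.000e+00  8.830e+00]
```

Call:
{"api": "drive_tool", "payload": {
  "rows": [
    {"dx": 5.93, "dy": -0.54, "dz": 1.65, "wz": 8.83, "hand": 85},
    {"dx": 5.93, "dy": -0.54, "dz": 1.65, "wz": 8.83, "hand": 85},
    {"dx": 5.93, "dy": -0.54, "dz": 1.65, "wz": 8.83, "hand": 85},
    {"dx": 5.93, "dy": -0.54, "dz": 1.65, "wz": 8.83, "hand": 85},
    {"dx": 5.93, "dy": -0.54, "dz": 1.65, "wz": 8.83, "hand": 85},
    {"dx": 5.93, "dy": -0.54, "dz": 1.65, "wz": 8.83, "hand": 85},
    {"dx": 5.93, "dy": -0.54, "dz": 1.65, "wz": 8.83, "hand": 85},
    {"dx": 5.93, "dy": -0.54, "dz": 1.65, "wz": 8.83, "hand": 85},
    {"dx": 5.93, "dy": -0.54, "dz": 1.65, "wz": 8.83, "hand": 85},
    {"dx": 5.93, "dy": -0.54, "dz": 1.65, "wz": 8.83, "hand": 85}
  ]
}}

```text
invalid input at $.rows[0]: expected keys dx, dy, dz, wx, wy, wz, hand
```

Run:
```python
from h import *
o=bot.get_obs(); w=bot.camera("wrist"); C=cam("wrist",o); print(o['clock'],o['eef_pos'],o['joint_pos'].round(2))
cv2.imwrite("pics/w1.png",w[:,:,::-1])
for c,a,m in blobs(mask(w,'blue'),400): print(c.round(1),a,[np.round(x,4) for x in axis(C,m,.036)])
```

```text
0.75 [ 0.2006035  -0.45803175  0.24234514] [-1.16  0.24  0.01  1.34 -0.    1.57]
```

View pics/w1.png

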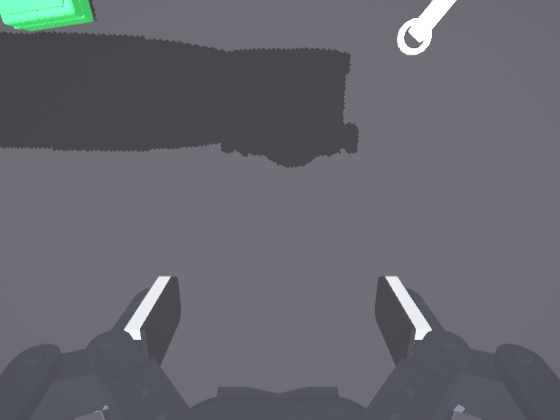

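The move was refused because every key has to be given, so this wrist picture is from the start pose. It shows the wrench top right and the fingers at the bottom.

Call:
{"api": "drive_tool", "payload": {
  "rows": [
    {"dx": 5.93, "dy": -0.54, "dz": 1.65, "wx": 0, "wy": 0, "wz": 8.83, "hand": 85},
    {"dx": 5.93, "dy": -0.54, "dz": 1.65, "wx": 0, "wy": 0, "wz": 8.83, "hand": 85},
    {"dx": 5.93, "dy": -0.54, "dz": 1.65, "wx": 0, "wy": 0, "wz": 8.83, "hand": 85},
    {"dx": 5.93, "dy": -0.54, "dz": 1.65, "wx": 0, "wy": 0, "wz": 8.83, "hand": 85},
    {"dx": 5.93, "dy": -0.54, "dz": 1.65, "wx": 0, "wy": 0, "wz": 8.83, "hand": 85},
    {"dx": 5.93, "dy": -0.54, "dz": 1.65, "wx": 0, "wy": 0, "wz": 8.83, "hand": 85},
    {"dx": 5.93, "dy": -0.54, "dz": 1.65, "wx": 0, "wy": 0, "wz": 8.83, "hand": 85},
    {"dx": 5.93, "dy": -0.54, "dz": 1.65, "wx": 0, "wy": 0, "wz": 8.83, "hand": 85},
    {"dx": 5.93, "dy": -0.54, "dz": 1.65, "wx": 0, "wy": 0, "wz": 8.83, "hand": 85},
    {"dx": 5.93, "dy": -0.54, "dz": 1.65, "wx": 0, "wy": 0, "wz": 8.83, "hand": 85}
  ]
}}

```text
clock: 1.8
eef_pos: [0.4608, -0.3148, 0.1601]
tool_rot: [0.984, -0.178, -0.0, 0.0]
ft_force: [0.5, 0.2, 0.1]
grip_width: 0.0848
grasp_force: 0.0
```

Run:
```python
from h import *
o=bot.get_obs(); w=bot.camera("wrist"); C=cam("wrist",o); print(o['clock'],o['eef_pos'],o['joint_pos'].round(2))
cv2.imwrite("pics/w2.png",w[:,:,::-1])
for c,a,m in blobs(mask(w,'blue'),400): print(c.round(1),a,[np.round(x,4) for x in axis(C,m,.036)])
print(go([.4614,-.3145,.014],-20.5))
```

```text
1.8 [ 0.46075604 -0.31483213  0.16009275] [-0.6   0.4   0.01  1.18 -0.    2.9 ]
[274.3 141.6] 7316 [array([ 0.5062, -0.3304]), array([ 0.5022, -0.3299]), array([51.7745, 95.0867]), np.float64(-22.3281)]
[ 0.009 -0.018  2.926  0.004 -0.005 -0.017]
```

View pics/w2.png

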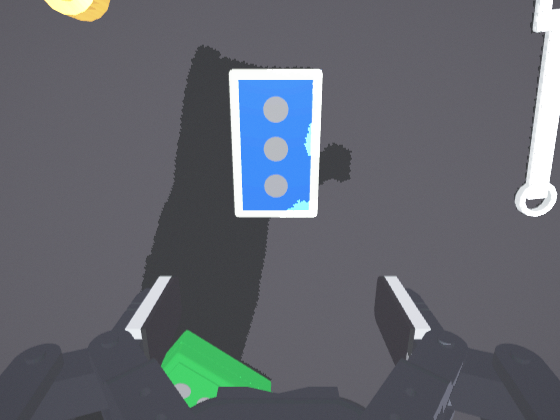

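The blue cassette at (275,143) is square to the tool and centred between the fingers, matching the top-view estimate, so I go down and grip its near end.

Call:
{"api": "drive_tool", "payload": {
  "rows": [
    {"dx": 0, "dy": -0.02, "dz": 0.9, "wx": 0, "wy": 0, "wz": 0, "hand": 85},
    {"dx": 0, "dy": -0.02, "dz": 1.8, "wx": 0, "wy": 0, "wz": 0, "hand": 85},
    {"dx": 0, "dy": -0.02, "dz": 2.5, "wx": 0, "wy": 0, "wz": 0, "hand": 85},
    {"dx": 0, "dy": -0.02, "dz": 2.9, "wx": 0, "wy": 0, "wz": 0, "hand": 85},
    {"dx": 0, "dy": -0.02, "dz": 2.9, "wx": 0, "wy": 0, "wz": 0, "hand": 85},
    {"dx": 0, "dy": -0.02, "dz": 2.9, "wx": 0, "wy": 0, "wz": 0, "hand": 60},
    {"dx": 0, "dy": -0.02, "dz": 2.9, "wx": 0, "wy": 0, "wz": 0, "hand": 60},
    {"dx": 0, "dy": -0.02, "dz": 2.9, "wx": 0, "wy": 0, "wz": 0, "hand": 60},
    {"dx": 0, "dy": -0.02, "dz": 2.9, "wx": 0, "wy": 0, "wz": 0, "hand": 60},
    {"dx": 0, "dy": -0.02, "dz": 2.9, "wx": 0, "wy": 0, "wz": 0, "hand": 60}
  ]
}}

```text
clock: 2.85
eef_pos: [0.4627, -0.3146, 0.0169]
tool_rot: [0.984, -0.178, 0.002, 0.001]
ft_force: [-2.2, -1.1, 6.2]
grip_width: 0.0648
grasp_force: 69.5
```

```bash
python3 -c "
from h import *
print(go([.4823,-.0526,.0169],.5),bot.get_obs()['joint_pos'].round(2))"
```

```text
[-1.47  -5.045 -0.014  0.026 -0.036 -4.206] [-0.6   0.55 -0.17  0.85 -0.    2.9 ]
```

Call:
{"api": "drive_tool", "payload": {
  "rows": [
    {"dx": -0.1, "dy": -0.34, "dz": 0, "wx": 0, "wy": 0, "wz": -0.28, "hand": 60},
    {"dx": -0.2, "dy": -0.67, "dz": 0, "wx": 0, "wy": 0, "wz": -0.56, "hand": 60},
    {"dx": -0.29, "dy": -1.01, "dz": 0, "wx": 0, "wy": 0, "wz": -0.84, "hand": 60},
    {"dx": -0.39, "dy": -1.35, "dz": 0, "wx": 0, "wy": 0, "wz": -1.12, "hand": 60},
    {"dx": -0.49, "dy": -1.68, "dz": 0, "wx": 0, "wy": 0, "wz": -1.4, "hand": 60},
    {"dx": -0.59, "dy": -2.02, "dz": 0, "wx": 0, "wy": 0, "wz": -1.68, "hand": 60},
    {"dx": -0.69, "dy": -2.35, "dz": 0, "wx": 0, "wy": 0, "wz": -1.96, "hand": 60},
    {"dx": -0.78, "dy": -2.69, "dz": 0, "wx": 0, "wy": 0, "wz": -2.24, "hand": 60},
    {"dx": -0.88, "dy": -3.03, "dz": 0, "wx": 0, "wy": 0, "wz": -2.52, "hand": 60},
    {"dx": -0.98, "dy": -3.36, "dz": 0, "wx": 0, "wy": 0, "wz": -2.8, "hand": 60},
    {"dx": -1.08, "dy": -3.7, "dz": 0, "wx": 0, "wy": 0, "wz": -3.08, "hand": 60},
    {"dx": -1.18, "dy": -4.04, "dz": 0, "wx": 0, "wy": 0, "wz": -3.36, "hand": 60},
    {"dx": -1.27, "dy": -4.37, "dz": 0, "wx": 0, "wy": 0, "wz": -3.64, "hand": 60},
    {"dx": -1.37, "dy": -4.71, "dz": 0, "wx": 0, "wy": 0, "wz": -3.92, "hand": 60},
    {"dx": -1.47, "dy": -5.04, "dz": 0, "wx": 0, "wy": 0, "wz": -4.2, "hand": 60},
    {"dx": -1.47, "dy": -5.04, "dz": 0, "wx": 0, "wy": 0, "wz": -4.2, "hand": 60}
  ]
}}

```text
clock: 4.45
eef_pos: [0.4834, -0.0492, 0.0168]
tool_rot: [1.0, 0.007, 0.003, -0.001]
ft_force: [1.6, 3.9, 8.5]
grip_width: 0.0649
grasp_force: 69.8
```

Run:
```python
from h import *
o=bot.get_obs(); w=bot.camera("wrist"); C=cam("wrist",o); print(o['clock'],o['eef_pos'],o['joint_pos'].round(2),go([.4823,-.0526,.0169],.5,o))
cv2.imwrite("pics/w3.png",w[:,:,::-1])
for col in('blue','yellow','red'):
 for c,a,m in blobs(mask(w,col),300): print(col,c.round(1),a,[np.round(x,4) for x in axis(C,m,.036)])
```

```text
4.45 [ 0.48337958 -0.04916391  0.01683528] [-0.1   0.43 -0.37  0.76  0.    3.03] [-0.022  0.068 -0.002 -0.017 -0.061  0.049]
blue [274.7 197.2] 32477 [array([ 0.5294, -0.0484]), array([ 0.5254, -0.049 ]), array([96.8394, 52.6451]), np.float64(3.6238)]
```

View pics/w3.png

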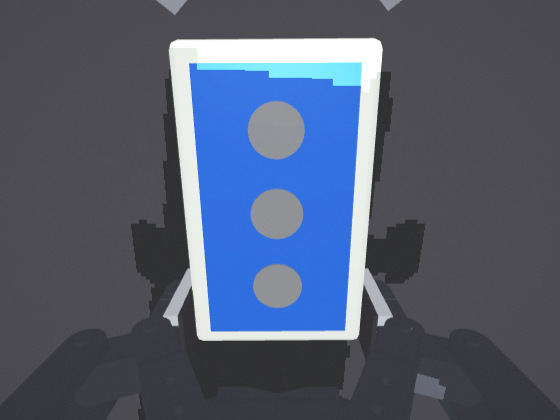

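The gripped blue cassette sits straight, with its axis at column 275 or so. The bay noses are just visible at the top, midway at about column 281. So I shift about 3 mm to the right, insert to roughly 20 mm short of home, release and back off.

Call:
{"api": "drive_tool", "payload": {
  "rows": [
    {"dx": 0, "dy": 0.06, "dz": 0, "wx": 0, "wy": 0, "wz": 0.03, "hand": 60},
    {"dx": 0.2, "dy": 0.06, "dz": 0, "wx": 0, "wy": 0, "wz": 0.03, "hand": 60},
    {"dx": 0.4, "dy": 0.06, "dz": 0, "wx": 0, "wy": 0, "wz": 0.03, "hand": 60},
    {"dx": 0.6, "dy": 0.06, "dz": 0, "wx": 0, "wy": 0, "wz": 0.03, "hand": 60},
    {"dx": 0.8, "dy": 0.06, "dz": 0, "wx": 0, "wy": 0, "wz": 0.03, "hand": 60},
    {"dx": 1.0, "dy": 0.06, "dz": 0, "wx": 0, "wy": 0, "wz": 0.03, "hand": 60},
    {"dx": 1.2, "dy": 0.06, "dz": 0, "wx": 0, "wy": 0, "wz": 0.03, "hand": 60},
    {"dx": 1.4, "dy": 0.06, "dz": 0, "wx": 0, "wy": 0, "wz": 0.03, "hand": 60},
    {"dx": 1.6, "dy": 0.06, "dz": 0, "wx": 0, "wy": 0, "wz": 0.03, "hand": 60},
    {"dx": 1.7, "dy": 0.06, "dz": 0, "wx": 0, "wy": 0, "wz": 0.03, "hand": 60},
    {"dx": 1.7, "dy": 0.06, "dz": 0, "wx": 0, "wy": 0, "wz": 0.03, "hand": 60}
  ]
}}

```text
clock: 5.6
eef_pos: [0.5655, -0.0531, 0.0168]
tool_rot: [1.0, 0.004, -0.0, -0.0]
ft_force: [-6.2, 0.2, 13.4]
grip_width: 0.0642
grasp_force: 70.5
```

Call:
{"api": "drive_tool", "payload": {
  "rows": [
    {"dx": 0, "dy": 0, "dz": 0, "wx": 0, "wy": 0, "wz": 0, "hand": 80},
    {"dx": 0, "dy": 0, "dz": 0, "wx": 0, "wy": 0, "wz": 0, "hand": 80},
    {"dx": 0, "dy": 0, "dz": 0, "wx": 0, "wy": 0, "wz": 0, "hand": 80},
    {"dx": -0.5, "dy": 0, "dz": 0, "wx": 0, "wy": 0, "wz": 0, "hand": 80},
    {"dx": -1.0, "dy": 0, "dz": -0.1, "wx": 0, "wy": 0, "wz": 0, "hand": 0},
    {"dx": -1.0, "dy": 0, "dz": -0.1, "wx": 0, "wy": 0, "wz": 0, "hand": 0},
    {"dx": -1.0, "dy": 0, "dz": -0.1, "wx": 0, "wy": 0, "wz": 0, "hand": 0},
    {"dx": -1.0, "dy": 0, "dz": -0.1, "wx": 0, "wy": 0, "wz": 0, "hand": 0},
    {"dx": -1.0, "dy": 0, "dz": -0.1, "wx": 0, "wy": 0, "wz": 0, "hand": 0},
    {"dx": -1.0, "dy": 0, "dz": -0.1, "wx": 0, "wy": 0, "wz": 0, "hand": 0},
    {"dx": -0.6, "dy": 0, "dz": -0.1, "wx": 0, "wy": 0, "wz": 0, "hand": 0},
    {"dx": -0.45, "dy": 0, "dz": -0.1, "wx": 0, "wy": 0, "wz": 0, "hand": 0},
    {"dx": -0.3, "dy": 0, "dz": -0.1, "wx": 0, "wy": 0, "wz": 0, "hand": 0},
    {"dx": -0.2, "dy": 0, "dz": -0.1, "wx": 0, "wy": 0, "wz": 0, "hand": 0},
    {"dx": -0.1, "dy": 0, "dz": -0.1, "wx": 0, "wy": 0, "wz": 0, "hand": 0},
    {"dx": -0.1, "dy": 0, "dz": -0.1, "wx": 0, "wy": 0, "wz": 0, "hand": 0}
  ]
}}

```text
clock: 7.2
eef_pos: [0.5619, -0.0539, 0.0197]
tool_rot: [1.0, 0.003, 0.0, 0.0]
ft_force: [-0.8, 1.0, 0.4]
grip_width: 0.0002
grasp_force: 0.0
```

Call:
{"api": "drive_tool", "payload": {
  "rows": [
    {"dx": 0.03, "dy": 0, "dz": 0, "wx": 0, "wy": 0, "wz": 0, "hand": 0},
    {"dx": 0.06, "dy": 0, "dz": 0, "wx": 0, "wy": 0, "wz": 0, "hand": 0},
    {"dx": 0.09, "dy": 0, "dz": 0, "wx": 0, "wy": 0, "wz": 0, "hand": 0},
    {"dx": 0.12, "dy": 0, "dz": 0, "wx": 0, "wy": 0, "wz": 0, "hand": 0}
  ]
}}

```text
clock: 7.6
eef_pos: [0.5646, -0.0538, 0.0196]
tool_rot: [1.0, 0.003, -0.003, -0.0]
ft_force: [-9.5, 0.5, 7.1]
grip_width: 0.0003
grasp_force: 5.0
```

Run:
```python
from h import *
C=cam("top"); b=bot.camera("top"); print(bot.get_obs()['ft_force'],bot.get_obs()['eef_pos'])
for col in('blue','yellow'):
 for c,a,m in blobs(mask(b,col),60):
  if 230<c[0]<330: print(col,c.round(1),a,[np.round(x,4) for x in axis(C,m,.036)])
```

```text
[-7.88108231 -0.09892281  5.57502635] [ 0.56457002 -0.05382339  0.0194896 ]
blue [298.1 130.1] 74 [array([ 0.7221, -0.0508]), array([ 0.7225, -0.0505]), array([32.3737, 26.3757]), np.float64(67.7051)]
yellow [272.  131.3] 97 [array([0.7186, 0.0335]), array([0.7195, 0.0336]), array([32.3563, 32.9507]), np.float64(-36.1786)]
```

Call:
{"api": "drive_tool", "payload": {
  "rows": [
    {"dx": 0.06, "dy": 0, "dz": 0, "wx": 0, "wy": 0, "wz": 0, "hand": 0},
    {"dx": 0.06, "dy": 0, "dz": 0, "wx": 0, "wy": 0, "wz": 0, "hand": 0},
    {"dx": -0.8, "dy": 0, "dz": 0, "wx": 0, "wy": 0, "wz": 0, "hand": 0},
    {"dx": -1.8, "dy": -0.2, "dz": -0.9, "wx": 0, "wy": 0, "wz": 0, "hand": 0},
    {"dx": -2.2, "dy": -0.6, "dz": -1.8, "wx": 0, "wy": 0, "wz": -1.5, "hand": 20},
    {"dx": -2.4, "dy": -1.2, "dz": -2.5, "wx": 0, "wy": 0, "wz": -3, "hand": 40}
  ]
}}

```text
clock: 8.25
eef_pos: [0.4498, -0.0037, 0.1337]
tool_rot: [0.991, 0.135, -0.0, 0.0]
ft_force: [1.2, 1.2, 0.2]
grip_width: 0.0285
grasp_force: 0.0
```

Run:
```python
from h import *
C=cam("top"); b=bot.camera("top"); o=bot.get_obs()
for col in('blue','yellow'):
 for c,a,m in blobs(mask(b,col),60):
  if 190<c[0]<330: print(col,c.round(1),a,[np.round(x,4) for x in axis(C,m,.036)])
print(o['clock'],o['eef_pos'],go([.4452,.2568,.15],172.6,o))
```

```text
blue [297.8 131.1] 94 [array([ 0.7189, -0.0498]), array([ 0.7192, -0.0505]), array([32.3828, 32.9577]), np.float64(-1.3233)]
blue [299. 158.] 357 [array([ 0.6307, -0.0531]), array([ 0.6308, -0.0532]), array([45.2043, 91.4937]), np.float64(-0.7447)]
yellow [272.  131.3] 97 [array([0.7186, 0.0335]), array([0.7195, 0.0336]), array([32.3563, 32.9507]), np.float64(-36.1786)]
yellow [204.  202.2] 385 [array([0.4887, 0.2511]), array([0.4888, 0.2511]), array([49.5353, 96.5905]), np.float64(-7.37)]
8.3 [4.51915975e-01 8.53691194e-05 1.40061695e-01] [  1.283  -4.974  -0.183   0.141  -0.042 -31.33 ]
```

Blue is home (tag x about -0.088, y about -0.002). Next is yellow, with the hand flipped.

Call:
{"api": "drive_tool", "payload": {
  "rows": [
    {"dx": 0.2, "dy": -0.7, "dz": 0, "wx": 0, "wy": 0, "wz": -1.7, "hand": 85},
    {"dx": 0.4, "dy": -1.4, "dz": 0, "wx": 0, "wy": 0, "wz": -3.4, "hand": 85},
    {"dx": 0.6, "dy": -2.1, "dz": 0, "wx": 0, "wy": 0, "wz": -5.1, "hand": 85},
    {"dx": 0.8, "dy": -2.8, "dz": 0, "wx": 0, "wy": 0, "wz": -6.8, "hand": 85},
    {"dx": 1.0, "dy": -3.5, "dz": 0, "wx": 0, "wy": 0, "wz": -8.5, "hand": 85},
    {"dx": 1.2, "dy": -4.2, "dz": 0, "wx": 0, "wy": 0, "wz": -10.2, "hand": 85},
    {"dx": 1.28, "dy": -4.97, "dz": 0, "wx": 0, "wy": 0, "wz": -11.9, "hand": 85},
    {"dx": 1.28, "dy": -4.97, "dz": 0, "wx": 0, "wy": 0, "wz": -13.6, "hand": 85},
    {"dx": 1.28, "dy": -4.97, "dz": 0, "wx": 0, "wy": 0, "wz": -15.3, "hand": 85},
    {"dx": 1.28, "dy": -4.97, "dz": 0, "wx": 0, "wy": 0, "wz": -17, "hand": 85},
    {"dx": 1.28, "dy": -4.97, "dz": 0, "wx": 0, "wy": 0, "wz": -18.7, "hand": 85},
    {"dx": 1.28, "dy": -4.97, "dz": 0, "wx": 0, "wy": 0, "wz": -20.4, "hand": 85},
    {"dx": 1.28, "dy": -4.97, "dz": 0, "wx": 0, "wy": 0, "wz": -22.1, "hand": 85},
    {"dx": 1.28, "dy": -4.97, "dz": 0, "wx": 0, "wy": 0, "wz": -23.8, "hand": 85},
    {"dx": 1.28, "dy": -4.97, "dz": 0, "wx": 0, "wy": 0, "wz": -25.5, "hand": 85},
    {"dx": 1.28, "dy": -4.97, "dz": 0, "wx": 0, "wy": 0, "wz": -27.2, "hand": 85},
    {"dx": 1.28, "dy": -4.97, "dz": 0, "wx": 0, "wy": 0, "wz": -28.9, "hand": 85},
    {"dx": 1.28, "dy": -4.97, "dz": 0, "wx": 0, "wy": 0, "wz": -30.6, "hand": 85},
    {"dx": 1.28, "dy": -4.97, "dz": 0, "wx": 0, "wy": 0, "wz": -31.33, "hand": 85},
    {"dx": 1.28, "dy": -4.97, "dz": 0, "wx": 0, "wy": 0, "wz": -31.33, "hand": 85}
  ]
}}

```text
clock: 10.3
eef_pos: [0.4482, 0.2539, 0.133]
tool_rot: [0.07, 0.998, 0.001, 0.001]
ft_force: [-0.5, -0.2, 0.6]
grip_width: 0.0854
grasp_force: 0.0
```

```bash
python3 -c "
from h import *
o=bot.get_obs()
print(go([.4452,.2568,.0145],172.6),o['joint_pos'].round(2),o['grip_width'])"
```

```text
[ 0.071  0.046  2.37   0.016  0.018 -0.123] [ 0.52  0.34 -0.15  1.08  0.    0.66] 0.08538197285777621
```

Call:
{"api": "drive_tool", "payload": {
  "rows": [
    {"dx": 0.07, "dy": 0.05, "dz": 0.8, "wx": 0, "wy": 0, "wz": -0.12, "hand": 85},
    {"dx": 0.07, "dy": 0.05, "dz": 1.5, "wx": 0, "wy": 0, "wz": -0.12, "hand": 85},
    {"dx": 0.07, "dy": 0.05, "dz": 2.1, "wx": 0, "wy": 0, "wz": -0.12, "hand": 85},
    {"dx": 0.07, "dy": 0.05, "dz": 2.35, "wx": 0, "wy": 0, "wz": -0.12, "hand": 85},
    {"dx": 0.07, "dy": 0.05, "dz": 2.35, "wx": 0, "wy": 0, "wz": -0.12, "hand": 85},
    {"dx": 0.07, "dy": 0.05, "dz": 2.35, "wx": 0, "wy": 0, "wz": -0.12, "hand": 60},
    {"dx": 0.07, "dy": 0.05, "dz": 2.35, "wx": 0, "wy": 0, "wz": -0.12, "hand": 60},
    {"dx": 0.07, "dy": 0.05, "dz": 2.35, "wx": 0, "wy": 0, "wz": -0.12, "hand": 60},
    {"dx": 0.07, "dy": 0.05, "dz": 2.35, "wx": 0, "wy": 0, "wz": -0.12, "hand": 60},
    {"dx": 0.07, "dy": 0.05, "dz": 2.35, "wx": 0, "wy": 0, "wz": -0.12, "hand": 60}
  ]
}}

```text
clock: 11.3
eef_pos: [0.4458, 0.2573, 0.017]
tool_rot: [0.065, 0.998, 0.001, 0.002]
ft_force: [0.3, 1.4, 6.1]
grip_width: 0.0651
grasp_force: 69.0
```

```bash
python3 -c "
from h import *
print(go([.480,.0313,.017],180.5))"
```

```text
[-1.261 -4.394 -0.007  0.028  0.041 -1.58 ]
```

Call:
{"api": "drive_tool", "payload": {
  "rows": [
    {"dx": -0.1, "dy": -0.34, "dz": 0, "wx": 0, "wy": 0, "wz": -0.12, "hand": 60},
    {"dx": -0.19, "dy": -0.68, "dz": 0, "wx": 0, "wy": 0, "wz": -0.24, "hand": 60},
    {"dx": -0.29, "dy": -1.01, "dz": 0, "wx": 0, "wy": 0, "wz": -0.36, "hand": 60},
    {"dx": -0.39, "dy": -1.35, "dz": 0, "wx": 0, "wy": 0, "wz": -0.49, "hand": 60},
    {"dx": -0.48, "dy": -1.69, "dz": 0, "wx": 0, "wy": 0, "wz": -0.61, "hand": 60},
    {"dx": -0.58, "dy": -2.03, "dz": 0, "wx": 0, "wy": 0, "wz": -0.73, "hand": 60},
    {"dx": -0.68, "dy": -2.37, "dz": 0, "wx": 0, "wy": 0, "wz": -0.85, "hand": 60},
    {"dx": -0.78, "dy": -2.7, "dz": 0, "wx": 0, "wy": 0, "wz": -0.97, "hand": 60},
    {"dx": -0.87, "dy": -3.04, "dz": 0, "wx": 0, "wy": 0, "wz": -1.09, "hand": 60},
    {"dx": -0.97, "dy": -3.38, "dz": 0, "wx": 0, "wy": 0, "wz": -1.22, "hand": 60},
    {"dx": -1.07, "dy": -3.72, "dz": 0, "wx": 0, "wy": 0, "wz": -1.34, "hand": 60},
    {"dx": -1.16, "dy": -4.06, "dz": 0, "wx": 0, "wy": 0, "wz": -1.46, "hand": 60},
    {"dx": -1.26, "dy": -4.39, "dz": 0, "wx": 0, "wy": 0, "wz": -1.58, "hand": 60},
    {"dx": -1.26, "dy": -4.39, "dz": 0, "wx": 0, "wy": 0, "wz": -1.58, "hand": 60},
    {"dx": -1.26, "dy": -4.39, "dz": 0, "wx": 0, "wy": 0, "wz": -1.58, "hand": 60}
  ]
}}

```text
clock: 12.8
eef_pos: [0.4806, 0.029, 0.0171]
tool_rot: [-0.003, 1.0, -0.001, 0.002]
ft_force: [-1.0, -4.8, 7.7]
grip_width: 0.0652
grasp_force: 69.3
```

Run:
```python
from h import *
o=bot.get_obs(); C=cam("top"); b=bot.camera("top"); cv2.imwrite("pics/t4.png",b[:,:,::-1])
for c,a,m in blobs(mask(b,'yellow'),60):
  if 190<c[0]<330: print(c.round(1),a,[np.round(x,4) for x in axis(C,m,.036)])
print(go([.480,.0313,.017],180.5,o))
cv2.imwrite("pics/t4.png",cv2.resize(b[100:240,180:360,::-1],(720,560)))
```

```text
[272.  131.3] 97 [array([0.7186, 0.0335]), array([0.7195, 0.0336]), array([32.3563, 32.9507]), np.float64(-36.1786)]
[ 0.012  0.046  0.002 -0.026  0.055 -0.022]
```

View pics/t4.png

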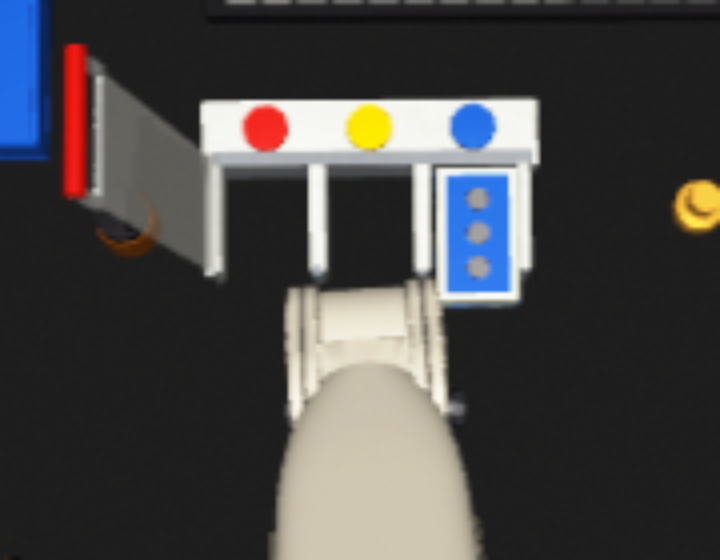

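The top view shows blue home against its stop, and the arm over yellow at the middle bay's mouth (about px (272,172) in the full frame). I insert yellow with a 2 mm shift left.

Call:
{"api": "drive_tool", "payload": {
  "rows": [
    {"dx": 0, "dy": 0.045, "dz": 0, "wx": 0, "wy": 0, "wz": 0, "hand": 60},
    {"dx": -0.2, "dy": 0.045, "dz": 0, "wx": 0, "wy": 0, "wz": 0, "hand": 60},
    {"dx": -0.4, "dy": 0.045, "dz": 0, "wx": 0, "wy": 0, "wz": 0, "hand": 60},
    {"dx": -0.6, "dy": 0.045, "dz": 0, "wx": 0, "wy": 0, "wz": 0, "hand": 60},
    {"dx": -0.8, "dy": 0.045, "dz": 0, "wx": 0, "wy": 0, "wz": 0, "hand": 60},
    {"dx": -1.0, "dy": 0.045, "dz": 0, "wx": 0, "wy": 0, "wz": 0, "hand": 60},
    {"dx": -1.2, "dy": 0.045, "dz": 0, "wx": 0, "wy": 0, "wz": 0, "hand": 60},
    {"dx": -1.4, "dy": 0.045, "dz": 0, "wx": 0, "wy": 0, "wz": 0, "hand": 60},
    {"dx": -1.6, "dy": 0.045, "dz": 0, "wx": 0, "wy": 0, "wz": 0, "hand": 60},
    {"dx": -1.6, "dy": 0.045, "dz": 0, "wx": 0, "wy": 0, "wz": 0, "hand": 60}
  ]
}}

```text
clock: 13.85
eef_pos: [0.5595, 0.0337, 0.017]
tool_rot: [-0.004, 1.0, 0.0, 0.001]
ft_force: [-3.0, -0.2, 7.9]
grip_width: 0.0649
grasp_force: 69.3
```

Call:
{"api": "drive_tool", "payload": {
  "rows": [
    {"dx": 0, "dy": 0, "dz": 0, "wx": 0, "wy": 0, "wz": 0, "hand": 78},
    {"dx": 0, "dy": 0, "dz": 0, "wx": 0, "wy": 0, "wz": 0, "hand": 78},
    {"dx": 0, "dy": 0, "dz": 0, "wx": 0, "wy": 0, "wz": 0, "hand": 78},
    {"dx": 0.5, "dy": 0, "dz": 0, "wx": 0, "wy": 0, "wz": 0, "hand": 78},
    {"dx": 1.0, "dy": 0, "dz": -0.1, "wx": 0, "wy": 0, "wz": 0, "hand": 0},
    {"dx": 1.0, "dy": 0, "dz": -0.1, "wx": 0, "wy": 0, "wz": 0, "hand": 0},
    {"dx": 1.0, "dy": 0, "dz": -0.1, "wx": 0, "wy": 0, "wz": 0, "hand": 0},
    {"dx": 1.0, "dy": 0, "dz": -0.1, "wx": 0, "wy": 0, "wz": 0, "hand": 0},
    {"dx": 1.0, "dy": 0, "dz": -0.1, "wx": 0, "wy": 0, "wz": 0, "hand": 0},
    {"dx": 1.0, "dy": 0, "dz": -0.1, "wx": 0, "wy": 0, "wz": 0, "hand": 0},
    {"dx": 0.65, "dy": 0, "dz": -0.1, "wx": 0, "wy": 0, "wz": 0, "hand": 0},
    {"dx": 0.45, "dy": 0, "dz": -0.1, "wx": 0, "wy": 0, "wz": 0, "hand": 0},
    {"dx": 0.3, "dy": 0, "dz": -0.1, "wx": 0, "wy": 0, "wz": 0, "hand": 0},
    {"dx": 0.2, "dy": 0, "dz": -0.1, "wx": 0, "wy": 0, "wz": 0, "hand": 0},
    {"dx": 0.1, "dy": 0, "dz": -0.1, "wx": 0, "wy": 0, "wz": 0, "hand": 0},
    {"dx": 0.02, "dy": 0, "dz": -0.1, "wx": 0, "wy": 0, "wz": 0, "hand": 0},
    {"dx": -0.04, "dy": 0, "dz": -0.1, "wx": 0, "wy": 0, "wz": 0, "hand": 0},
    {"dx": -0.04, "dy": 0, "dz": -0.1, "wx": 0, "wy": 0, "wz": 0, "hand": 0}
  ]
}}

```text
clock: 15.65
eef_pos: [0.5612, 0.0335, 0.02]
tool_rot: [-0.004, 1.0, -0.0, 0.0]
ft_force: [-0.7, -0.3, -0.4]
grip_width: -0.0001
grasp_force: 0.3
```

Call:
{"api": "drive_tool", "payload": {
  "rows": [
    {"dx": -0.03, "dy": 0, "dz": 0, "wx": 0, "wy": 0, "wz": 0, "hand": 0},
    {"dx": -0.06, "dy": 0, "dz": 0, "wx": 0, "wy": 0, "wz": 0, "hand": 0},
    {"dx": -0.09, "dy": 0, "dz": 0, "wx": 0, "wy": 0, "wz": 0, "hand": 0},
    {"dx": -0.12, "dy": 0, "dz": 0, "wx": 0, "wy": 0, "wz": 0, "hand": 0},
    {"dx": -0.12, "dy": 0, "dz": 0, "wx": 0, "wy": 0, "wz": 0, "hand": 0}
  ]
}}

```text
clock: 16.15
eef_pos: [0.564, 0.0335, 0.02]
tool_rot: [-0.004, 1.0, 0.0, -0.002]
ft_force: [-7.6, -0.2, 4.9]
grip_width: -0.0004
grasp_force: 4.0
```

Call:
{"api": "drive_tool", "payload": {
  "rows": [
    {"dx": -0.06, "dy": 0, "dz": 0, "wx": 0, "wy": 0, "wz": 0, "hand": 0},
    {"dx": -0.06, "dy": 0, "dz": 0, "wx": 0, "wy": 0, "wz": 0, "hand": 0},
    {"dx": 0.5, "dy": 0, "dz": 0, "wx": 0, "wy": 0, "wz": 0, "hand": 0},
    {"dx": 1.4, "dy": 0, "dz": -0.6, "wx": 0, "wy": 0, "wz": 0, "hand": 0},
    {"dx": 2.3, "dy": 0, "dz": -1.4, "wx": 0, "wy": 0, "wz": 0, "hand": 20},
    {"dx": 2.8, "dy": 0, "dz": -2.4, "wx": 0, "wy": 0, "wz": 0, "hand": 40},
    {"dx": 2.8, "dy": 0, "dz": -3.4, "wx": 0, "wy": 0, "wz": 0, "hand": 50},
    {"dx": 2.8, "dy": 0, "dz": -3.4, "wx": 0, "wy": 0, "wz": 0, "hand": 50}
  ]
}}

```text
clock: 16.95
eef_pos: [0.4289, 0.0325, 0.1957]
tool_rot: [-0.004, 1.0, 0.0, 0.006]
ft_force: [1.4, 0.0, 1.2]
grip_width: 0.0506
grasp_force: 0.0
```

```bash
cat >> h.py <<'E'
S0=np.array([.640,.0328,0]); PSI=np.radians(.5); RS=R.from_euler('z',PSI)
def bar(th,x=.005): return S0+RS.apply([x,.128-.296*np.cos(th),.047+.296*np.sin(th)])
def proj(C,P):
    f,cx,cy,o,Rm=C; q=Rm.T@(P-o); return np.array([cx+f*q[0]/-q[2],cy-f*q[1]/-q[2]])
E
python3 - <<'E'
from h import *
o=bot.get_obs()
for n in('top','scene'):
 C=cam(n); b=bot.camera(n); cv2.imwrite(f"pics/{n}5.png",b[:,:,::-1])
 for col in('blue','yellow','red'):
  for c,a,m in blobs(mask(b,col),60):
   if n=='top' and 190<c[0]<330: print(col,c.round(1),a,[np.round(x,4) for x in axis(C,m,.036)])
   if col=='red': print(n,'red',c.round(1),a)
 for t in np.arange(1.7,2.11,.05): print(round(t,2),proj(C,bar(t)).round(1),end=' ')
 print()
print(o['clock'],o['eef_pos'],o['joint_pos'].round(2))
E
```

```text
blue [297.8 131.1] 94 [array([ 0.7189, -0.0498]), array([ 0.7192, -0.0505]), array([32.3828, 32.9577]), np.float64(-1.3233)]
blue [299. 158.] 357 [array([ 0.6307, -0.0531]), array([ 0.6308, -0.0532]), array([45.2043, 91.4937]), np.float64(-0.7447)]
yellow [272.  131.3] 97 [array([0.7186, 0.0335]), array([0.7195, 0.0336]), array([32.3563, 32.9507]), np.float64(-36.1786)]
yellow [272.2 158.2] 372 [array([0.6302, 0.0331]), array([0.631 , 0.0322]), array([48.237 , 91.4795]), np.float64(1.9199)]
red [198.5 129.8] 231 [array([0.7244, 0.2713]), array([0.7237, 0.2713]), array([125.3671,  16.2125]), np.float64(0.5538)]
top red [198.5 129.8] 231
red [245.9 131.7] 95 [array([0.7173, 0.1179]), array([0.7164, 0.1177]), array([32.3878, 32.9313]), np.float64(21.5098)]
top red [245.9 131.7] 95
top red [122.9 237.8] 254
1.7 [205.8 129.9] 1.75 [200.3 130.2] 1.8 [194.9 130.6] 1.85 [189.6 131. ] 1.9 [184.5 131.5] 1.95 [179.6 132.1] 2.0 [174.9 132.7] 2.05 [170.4 133.3] 2.1 [166.2 134.1] 
scene red [326.4 190.6] 257
scene red [466.3 265.2] 291
scene red [269.8 292.3] 155
1.7 [317.8 187. ] 1.75 [324.4 190.1] 1.8 [330.9 193.4] 1.85 [337.3 197. ] 1.9 [343.7 200.9] 1.95 [350. 205.] 2.0 [356.1 209.4] 2.05 [362.1 214. ] 2.1 [367.9 218.8] 
16.95 [0.42888606 0.03254117 0.19571754] [ 0.08  0.12 -0.27  1.17 -0.    0.07]
```

Run:
```python
from h import *
from scipy.optimize import least_squares
D=np.array([(.241,.005,.4993,.2415),(.4,.01,.558,.160),(.55,-.17,.5595,.0169),(.43,-.37,.486,.0168),(.34,-.15,.515,.133),(.12,-.27,.430,.1957)])
def m(p,q2,q3):
    A,B,c,d,r0,z0=p; return r0+A*np.sin(q2+d)+B*np.sin(q2-q3+c), z0+A*np.cos(q2+d)+B*np.cos(q2-q3+c)
def res(p):
    r,z=m(p,D[:,0],D[:,1]); return np.r_[r-D[:,2],z-D[:,3],.02*(np.array(p)-[.35,.35,1.57,0,.05,.1])]
s=least_squares(res,[.35,.35,1.57,0,.05,.1]);print(s.x.round(3),np.abs(s.fun[:12]).max())
for th in np.arange(1.767,-.01,-.25):
    P=bar(th); r=np.hypot(P[0],P[1]); z=P[2]-.008
    t=least_squares(lambda q:np.array(m(s.x,*q))-[r,z],[.5,.2]); print(round(th,2),P.round(3),r.round(3),z.round(3),t.x.round(2),np.abs(t.fun).max().round(3),'q4',(np.pi/2-t.x[0]+t.x[1]).round(2))
```

```text
[ 0.474  0.392  1.519 -0.002  0.004 -0.146] 0.0016901836151184402
1.77 [0.643 0.219 0.337] 0.679 0.329 [0.69 0.92] 0.0 q4 1.8
1.52 [0.644 0.145 0.343] 0.66 0.335 [0.63 0.82] 0.0 q4 1.77
1.27 [0.645 0.072 0.329] 0.649 0.321 [0.58 0.72] 0.0 q4 1.7
1.02 [0.645 0.005 0.299] 0.645 0.291 [0.56 0.6 ] 0.0 q4 1.61
0.77 [ 0.646 -0.052  0.252] 0.648 0.244 [0.56 0.49] 0.0 q4 1.49
0.52 [ 0.646 -0.096  0.193] 0.653 0.185 [0.59 0.38] 0.0 q4 1.36
0.27 [ 0.646 -0.125  0.125] 0.658 0.117 [0.64 0.28] 0.0 q4 1.21
0.02 [ 0.646 -0.135  0.052] 0.66 0.044 [0.7  0.19] 0.0 q4 1.06
```

```bash
python3 -c "
from h import *
print(go([.50,.205,.365],180.5)); print(go([.643,.219,.365],180.5))"
```

```text
[-1.476e+00  3.439e+00 -3.393e+00  7.000e-03  1.270e-01  1.000e-03]
[-4.338e+00  3.693e+00 -3.361e+00  7.000e-03  1.270e-01  1.000e-03]
```

Call:
{"api": "drive_tool", "payload": {
  "rows": [
    {"dx": -0.4, "dy": 0.7, "dz": -0.7, "wx": 0, "wy": 0.03, "wz": 0, "hand": 50},
    {"dx": -0.8, "dy": 1.4, "dz": -1.4, "wx": 0, "wy": 0.06, "wz": 0, "hand": 50},
    {"dx": -1.1, "dy": 2.1, "dz": -2.1, "wx": 0, "wy": 0.1, "wz": 0, "hand": 50},
    {"dx": -1.3, "dy": 2.8, "dz": -2.8, "wx": 0, "wy": 0.12, "wz": 0, "hand": 50},
    {"dx": -1.5, "dy": 3.44, "dz": -3.4, "wx": 0, "wy": 0.12, "wz": 0, "hand": 50},
    {"dx": -1.5, "dy": 3.44, "dz": -3.4, "wx": 0, "wy": 0.12, "wz": 0, "hand": 50},
    {"dx": -2.2, "dy": 3.5, "dz": -3.4, "wx": 0, "wy": 0.12, "wz": 0, "hand": 50},
    {"dx": -2.9, "dy": 3.56, "dz": -3.4, "wx": 0, "wy": 0.12, "wz": 0, "hand": 50},
    {"dx": -3.6, "dy": 3.62, "dz": -3.4, "wx": 0, "wy": 0.12, "wz": 0, "hand": 50},
    {"dx": -4.1, "dy": 3.67, "dz": -3.4, "wx": 0, "wy": 0.12, "wz": 0, "hand": 50},
    {"dx": -4.33, "dy": 3.69, "dz": -3.4, "wx": 0, "wy": 0.12, "wz": 0, "hand": 50},
    {"dx": -4.33, "dy": 3.69, "dz": -3.4, "wx": 0, "wy": 0.12, "wz": 0, "hand": 50},
    {"dx": -4.33, "dy": 3.69, "dz": -3.4, "wx": 0, "wy": 0.12, "wz": 0, "hand": 50}
  ]
}}

```text
clock: 18.35
eef_pos: [0.6415, 0.2182, 0.3582]
tool_rot: [-0.004, 1.0, -0.0, -0.007]
ft_force: [-1.3, 0.0, 0.0]
grip_width: 0.0501
grasp_force: 0.0
```

Run:
```python
from h import *
o=bot.get_obs(); print(o['joint_pos'].round(2),o['ft_force'].round(1),go([.643,.219,.329],180.5,o))
b=bot.camera("scene");cv2.imwrite("pics/s6.png",cv2.resize(b[70:330,180:460,::-1],(646,600),interpolation=cv2.INTER_CUBIC))
for c,a,m in blobs(mask(b,'red'),40): print(c.round(1),a)
```

```text
[0.33 0.69 1.01 1.9  0.   0.32] [-1.3  0.   0. ] [-0.039  0.016  0.583 -0.01  -0.149 -0.007]
[325.7 191.4] 241
[466.3 265.2] 294
[269.8 292.3] 155
```

View pics/s6.png

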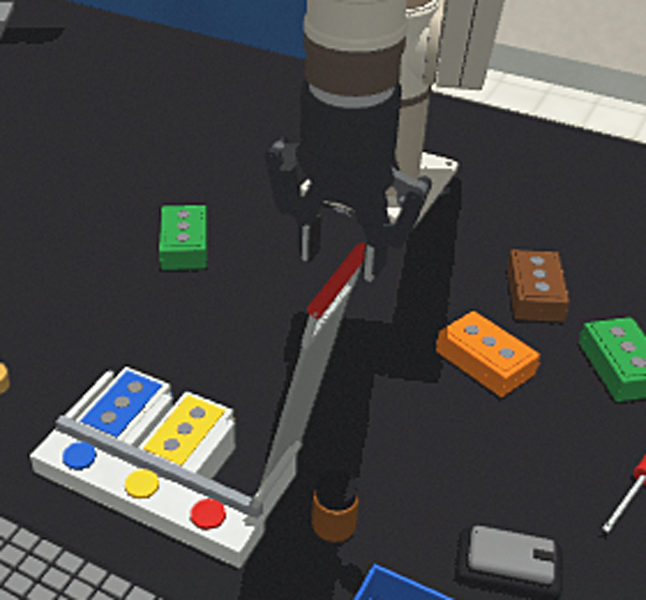

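The scene view shows both cassettes home. The open fingers straddle the bar, with fingertips at about crop (308,262) and (370,280) and the bar's middle at (338,281). I lower and grip it.

Call:
{"api": "drive_tool", "payload": {
  "rows": [
    {"dx": -0.04, "dy": 0.01, "dz": 0.2, "wx": 0, "wy": 0, "wz": 0, "hand": 50},
    {"dx": -0.04, "dy": 0.01, "dz": 0.4, "wx": 0, "wy": 0, "wz": 0, "hand": 50},
    {"dx": -0.04, "dy": 0.01, "dz": 0.6, "wx": 0, "wy": 0, "wz": 0, "hand": 50},
    {"dx": -0.04, "dy": 0.01, "dz": 0.6, "wx": 0, "wy": 0, "wz": 0, "hand": 50},
    {"dx": -0.04, "dy": 0.01, "dz": 0.6, "wx": 0, "wy": 0, "wz": 0, "hand": 8},
    {"dx": -0.04, "dy": 0.01, "dz": 0.6, "wx": 0, "wy": 0, "wz": 0, "hand": 8},
    {"dx": -0.04, "dy": 0.01, "dz": 0.6, "wx": 0, "wy": 0, "wz": 0, "hand": 8},
    {"dx": -0.04, "dy": 0.01, "dz": 0.6, "wx": 0, "wy": 0, "wz": 0, "hand": 8},
    {"dx": -0.04, "dy": 0.01, "dz": 0.6, "wx": 0, "wy": 0, "wz": 0, "hand": 8},
    {"dx": -0.04, "dy": 0.01, "dz": 0.6, "wx": 0, "wy": 0, "wz": 0, "hand": 8},
    {"dx": -0.04, "dy": 0.01, "dz": 0.6, "wx": 0, "wy": 0, "wz": 0, "hand": 8}
  ]
}}

```text
clock: 19.5
eef_pos: [0.643, 0.2194, 0.3314]
tool_rot: [-0.004, 1.0, 0.0, -0.004]
ft_force: [-1.6, 0.3, 5.8]
grip_width: 0.012
grasp_force: 58.9
```

```bash
python3 -c "
import numpy as np
t0=1.767
for t in list(np.arange(1.697,.55,-.08)):print(round(t,3),(-5.92*(np.cos(t)-np.cos(t0))).round(2),(-5.92*(np.sin(t)-np.sin(t0))).round(2))"
```

```text
1.697 -0.41 -0.07
1.617 -0.88 -0.11
1.537 -1.35 -0.11
1.457 -1.83 -0.08
1.377 -2.29 -0.0
1.297 -2.75 0.11
1.217 -3.21 0.25
1.137 -3.64 0.43
1.057 -4.06 0.65
0.977 -4.47 0.9
0.897 -4.85 1.18
0.817 -5.21 1.49
0.737 -5.54 1.83
0.657 -5.84 2.19
0.577 -6.12 2.58
```

Call:
{"api": "drive_tool", "payload": {
  "rows": [
    {"dx": 0, "dy": -0.41, "dz": -0.07, "wx": 0, "wy": 0, "wz": 0, "hand": 8},
    {"dx": 0, "dy": -0.88, "dz": -0.11, "wx": 0, "wy": 0, "wz": 0, "hand": 8},
    {"dx": 0, "dy": -1.35, "dz": -0.11, "wx": 0, "wy": 0, "wz": 0, "hand": 8},
    {"dx": 0, "dy": -1.83, "dz": -0.08, "wx": 0, "wy": 0, "wz": 0, "hand": 8},
    {"dx": 0, "dy": -2.29, "dz": 0, "wx": 0, "wy": 0, "wz": 0, "hand": 8},
    {"dx": 0, "dy": -2.29, "dz": 0, "wx": 0, "wy": 0, "wz": 0, "hand": 8}
  ]
}}

```text
clock: 20.1
eef_pos: [0.6436, 0.101, 0.3305]
tool_rot: [-0.002, 1.0, -0.001, -0.006]
ft_force: [-2.8, -2.5, 4.3]
grip_width: 0.0117
grasp_force: 61.7
```

Call:
{"api": "drive_tool", "payload": {
  "rows": [
    {"dx": 0, "dy": -0.46, "dz": 0.11, "wx": 0, "wy": 0, "wz": 0, "hand": 8},
    {"dx": 0, "dy": -0.92, "dz": 0.25, "wx": 0, "wy": 0, "wz": 0, "hand": 8},
    {"dx": 0, "dy": -1.35, "dz": 0.43, "wx": 0, "wy": 0, "wz": 0, "hand": 8},
    {"dx": 0, "dy": -1.77, "dz": 0.65, "wx": 0, "wy": 0, "wz": 0, "hand": 8},
    {"dx": 0, "dy": -2.18, "dz": 0.9, "wx": 0, "wy": 0, "wz": 0, "hand": 8},
    {"dx": 0, "dy": -2.56, "dz": 1.18, "wx": 0, "wy": 0, "wz": 0, "hand": 8},
    {"dx": 0, "dy": -2.92, "dz": 1.49, "wx": 0, "wy": 0, "wz": 0, "hand": 8},
    {"dx": 0, "dy": -3.25, "dz": 1.83, "wx": 0, "wy": 0, "wz": 0, "hand": 8},
    {"dx": 0, "dy": -3.25, "dz": 1.83, "wx": 0, "wy": 0, "wz": 0, "hand": 8}
  ]
}}

```text
clock: 21.0
eef_pos: [0.6445, -0.0597, 0.2356]
tool_rot: [-0.003, 1.0, -0.0, -0.006]
ft_force: [2.8, -0.6, -0.0]
grip_width: 0.0115
grasp_force: 62.7
```

Run:
```python
from h import *
o=bot.get_obs(); print(o['joint_pos'].round(2),o['ft_torque'].round(2), bar(.737))
b=bot.camera("scene");cv2.imwrite("pics/s7.png",cv2.resize(b[70:330,150:430,::-1],(646,600),interpolation=cv2.INTER_CUBIC))
C=cam("scene"); print([proj(C,bar(t)).round(0) for t in(.6,.7,.8,.9)])
for c,a,m in blobs(mask(b,'red'),40): print(c.round(1),a)
t0=.737
for t in np.arange(.667,-.1,-.07):print(round(t,3),(-5.92*(np.cos(t)-np.cos(t0))).round(2),(-5.92*(np.sin(t)-np.sin(t0))).round(2))
```

```text
[-0.09  0.56  0.46  1.49 -0.   -0.1 ] [ 0.33 -0.39 -0.06] [ 0.64579553 -0.05833737  0.24593256]
[array([212., 194.]), array([217., 188.]), array([223., 183.]), array([230., 180.])]
[211.2 192.8] 97
[466.3 265.2] 294
[269.8 292.3] 155
0.667 -0.27 0.32
0.597 -0.51 0.65
0.527 -0.73 1.0
0.457 -0.93 1.37
0.387 -1.1 1.74
0.317 -1.24 2.13
0.247 -1.36 2.53
0.177 -1.44 2.94
0.107 -1.5 3.35
0.037 -1.53 3.76
-0.033 -1.53 4.17
```

View pics/s7.png

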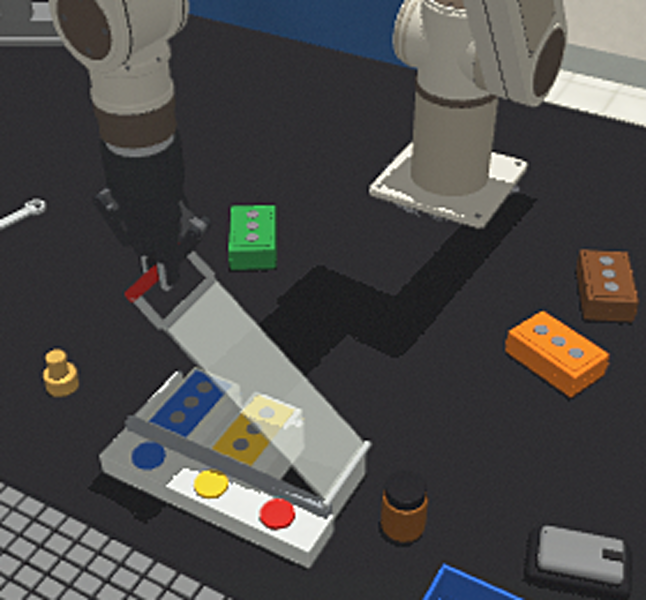

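The scene view shows the bar still gripped (about crop (143,283)) and the cover past upright at roughly 0.7 rad. I keep lowering, slower at the end.

Call:
{"api": "drive_tool", "payload": {
  "rows": [
    {"dx": 0, "dy": -0.27, "dz": 0.32, "wx": 0, "wy": 0, "wz": 0, "hand": 8},
    {"dx": 0, "dy": -0.51, "dz": 0.65, "wx": 0, "wy": 0, "wz": 0, "hand": 8},
    {"dx": 0, "dy": -0.73, "dz": 1.0, "wx": 0, "wy": 0, "wz": 0, "hand": 8},
    {"dx": 0, "dy": -0.93, "dz": 1.37, "wx": 0, "wy": 0, "wz": 0, "hand": 8},
    {"dx": 0, "dy": -1.1, "dz": 1.74, "wx": 0, "wy": 0, "wz": 0, "hand": 8},
    {"dx": 0, "dy": -1.24, "dz": 2.13, "wx": 0, "wy": 0, "wz": 0, "hand": 8},
    {"dx": 0, "dy": -1.36, "dz": 2.53, "wx": 0, "wy": 0, "wz": 0, "hand": 8},
    {"dx": 0, "dy": -1.44, "dz": 2.94, "wx": 0, "wy": 0, "wz": 0, "hand": 8},
    {"dx": 0, "dy": -1.48, "dz": 3.15, "wx": 0, "wy": 0, "wz": 0, "hand": 8},
    {"dx": 0, "dy": -1.5, "dz": 3.35, "wx": 0, "wy": 0, "wz": 0, "hand": 8},
    {"dx": 0, "dy": -1.52, "dz": 3.55, "wx": 0, "wy": 0, "wz": 0, "hand": 8},
    {"dx": 0, "dy": -1.53, "dz": 3.65, "wx": 0, "wy": 0, "wz": 0, "hand": 8},
    {"dx": 0, "dy": -1.53, "dz": 3.65, "wx": 0, "wy": 0, "wz": 0, "hand": 8}
  ]
}}

```text
clock: 22.35
eef_pos: [0.645, -0.1333, 0.056]
tool_rot: [-0.005, 1.0, 0.001, -0.004]
ft_force: [6.0, 1.7, -0.1]
grip_width: 0.012
grasp_force: 60.4
```

Call:
{"api": "drive_tool", "payload": {
  "rows": [
    {"dx": 0, "dy": 0, "dz": 0.08, "wx": 0, "wy": 0, "wz": 0, "hand": 8},
    {"dx": 0, "dy": 0, "dz": 0.16, "wx": 0, "wy": 0, "wz": 0, "hand": 8},
    {"dx": 0, "dy": 0, "dz": 0.22, "wx": 0, "wy": 0, "wz": 0, "hand": 8},
    {"dx": 0, "dy": 0, "dz": 0.28, "wx": 0, "wy": 0, "wz": 0, "hand": 8},
    {"dx": 0, "dy": 0, "dz": 0.28, "wx": 0, "wy": 0, "wz": 0, "hand": 8}
  ]
}}

```text
clock: 22.85
eef_pos: [0.6451, -0.1337, 0.0425]
tool_rot: [-0.005, 1.0, 0.0, -0.003]
ft_force: [8.3, 0.7, -1.7]
grip_width: 0.0121
grasp_force: 59.6
```

Call:
{"api": "drive_tool", "payload": {
  "rows": [
    {"dx": 0, "dy": 0, "dz": 0.05, "wx": 0, "wy": 0, "wz": 0, "hand": 8},
    {"dx": 0, "dy": 0, "dz": 0.1, "wx": 0, "wy": 0, "wz": 0, "hand": 8},
    {"dx": 0, "dy": 0, "dz": 0.15, "wx": 0, "wy": 0, "wz": 0, "hand": 8},
    {"dx": 0, "dy": 0, "dz": 0.15, "wx": 0, "wy": 0, "wz": 0, "hand": 8}
  ]
}}

```text
clock: 23.25
eef_pos: [0.6453, -0.1337, 0.0415]
tool_rot: [-0.005, 1.0, -0.0, -0.002]
ft_force: [-4.7, 3.9, 26.6]
grip_width: 0.0116
grasp_force: 62.7
```

Pressed on its stop: the force is up and z stalled at the predicted height. I ease off and release.

Call:
{"api": "drive_tool", "payload": {
  "rows": [
    {"dx": 0, "dy": 0, "dz": -0.1, "wx": 0, "wy": 0, "wz": 0, "hand": 8},
    {"dx": 0, "dy": 0, "dz": -0.1, "wx": 0, "wy": 0, "wz": 0, "hand": 24},
    {"dx": 0, "dy": 0, "dz": -0.1, "wx": 0, "wy": 0, "wz": 0, "hand": 24},
    {"dx": 0, "dy": 0, "dz": -0.1, "wx": 0, "wy": 0, "wz": 0, "hand": 24},
    {"dx": 0, "dy": 0, "dz": -0.1, "wx": 0, "wy": 0, "wz": 0, "hand": 24},
    {"dx": 0, "dy": 0, "dz": -0.5, "wx": 0, "wy": 0, "wz": 0, "hand": 24},
    {"dx": 0, "dy": 0, "dz": -1.2, "wx": 0, "wy": 0, "wz": 0, "hand": 24},
    {"dx": 0, "dy": 0, "dz": -2.2, "wx": 0, "wy": 0, "wz": 0, "hand": 24},
    {"dx": 1.0, "dy": 0, "dz": -3.0, "wx": 0, "wy": 0, "wz": 0, "hand": 24},
    {"dx": 2.0, "dy": -1, "dz": -3.0, "wx": 0, "wy": 0, "wz": 0, "hand": 24},
    {"dx": 3.0, "dy": -2, "dz": -3.0, "wx": 0, "wy": 0, "wz": 0, "hand": 24},
    {"dx": 4.0, "dy": -3, "dz": -3.0, "wx": 0, "wy": 0, "wz": 0, "hand": 24},
    {"dx": 4.0, "dy": -3, "dz": -3.0, "wx": 0, "wy": 0, "wz": 0, "hand": 24},
    {"dx": 4.0, "dy": -3, "dz": -3.0, "wx": 0, "wy": 0, "wz": 0, "hand": 24},
    {"dx": 4.0, "dy": -3, "dz": -3.0, "wx": 0, "wy": 0, "wz": 0, "hand": 24}
  ]
}}

```text
clock: 24.75
eef_pos: [0.4432, -0.288, 0.1865]
tool_rot: [-0.002, 1.0, 0.0, -0.006]
ft_force: [0.8, 0.9, -0.5]
grip_width: 0.0241
grasp_force: 0.0
```

Run:
```python
from h import *
a=bot.camera("scene");b=bot.camera("top")
for n,i in(('top',b),('scene',a)):
  print(n,'bar shut at',proj(cam(n),bar(0)).round(1),proj(cam(n),bar(.05)).round(1),[(c.round(1),k) for c,k,m in blobs(mask(i,'red'),40)])
for col in('blue','yellow'):
 for c,k,m in blobs(mask(b,col),60):
  if 230<c[0]<330: print(col,c.round(1),k,[np.round(x,4) for x in axis(cam('top'),m,.036)])
u=cv2.resize(b[100:220,180:380],(600,360)); v=cv2.resize(a[180:320,140:373],(400,240))
p=np.zeros((600,600,3),np.uint8);p[:360]=u;p[360:,:400]=v
cv2.imwrite("pics/f.png",p[:,:,::-1])
```

```text
top bar shut at [324.7 152.4] [325.  151.4] [(array([245.9, 131.7]), np.int32(95)), (array([324.8, 151.8]), np.int32(155)), (array([122.9, 237.8]), np.int32(254))]
scene bar shut at [204.2 235.2] [203.6 231.3] [(array([204.2, 234.7]), np.int32(157)), (array([466.3, 265.1]), np.int32(292)), (array([269.8, 292.3]), np.int32(155))]
blue [297.8 131.1] 94 [array([ 0.7189, -0.0498]), array([ 0.7192, -0.0505]), array([32.3828, 32.9577]), np.float64(-1.3233)]
blue [299.  169.8] 76 [array([ 0.5921, -0.0529]), array([ 0.5932, -0.0529]), array([45.0543, 16.2519]), np.float64(89.8008)]
yellow [272.  131.3] 97 [array([0.7186, 0.0335]), array([0.7195, 0.0336]), array([32.3563, 32.9507]), np.float64(-36.1786)]
yellow [272.6 170.2] 72 [array([0.5913, 0.0321]), array([0.5919, 0.0323]), array([48.2024, 12.9964]), np.float64(-89.9298)]
```

View pics/f.png

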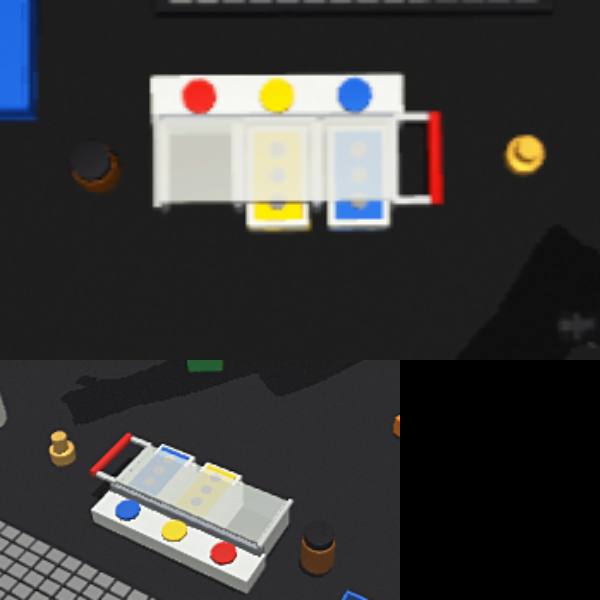

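The cover lies shut: the scene camera sees the bar at (204,235), and the shut position is predicted at (204,235). Both cassettes are home and the arm is clear.

```bash
python3 -c "
from workcell import bot
print(bot.job_done())"
```

```text
the job is handed in; nothing more can be done
None
```

The job is handed in at about 25 s: both cassettes are home in the bays of their colour, the cover was lowered gently and lies shut, and the arm is clear; no verdict was returned.

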